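# Clamp the blank on the router's tooling plate with the tab-lock jaw

### The arm

A 6-joint arm with a two-finger parallel gripper is mounted at the origin on the work surface. World frame = base frame: x ahead of the robot, y to its left, z up, the work surface at z = 0. Lengths are in m, angles in rad, forces in N, time in s.
With the tool pointing down it reaches from about 0.275 to 0.975 m from the base axis. Payload 8.4 kg.
Tool frame: the origin (TCP) lies at the very end of the fingers, on their centre line; the grasp point (between the pads) lies 19 mm behind it; z points along the fingers, y is the direction in which the jaws open and shut (so a half turn about z gives the same grasp; the last joint's range is limited). The gripper opens to 92 mm and grips with 3 to 60 N. Pads are 20 mm wide; open, the fingers measure 128 mm over their backs; the gripper's body (75 mm by 189 mm) begins 69 mm behind the grasp point.
Start: joints at [-1.229, 0.353, 1.633, -0, 1.155, -0.002], TCP at [0.211, -0.588, 0.215] pointing down, gripper open.
Joint ranges: [-2.63, 2.63], [-0.92, 2.1], [0.06, 2.66], [-1.3, 4.44], [0, 2.69], [-3.02, 3.02]. Speed limits (rad/s): [2.22, 2.22, 2.79, 3.14, 3.14, 3.14].

### API

Orientations are given as a rotation vector (axis times angle).
In Python, from bench import manip gives the robot as it stands.
- The arm moves only by the shell command python3 -m jog 'ROWS' [FORCE]. ROWS is JSON, a list of rows, each a list of 7 numbers: the shift along the tool's x, y, z in mm, then the turn, a rotation vector about the tool's x, y, z in rad, then the closure in counts, from 0 (fully open) to 255 (shut). A call has 1 to 10 rows; each row is the pose to reach, as a shift and turn from the pose commanded when the call began, along the tool's axes at that moment; what a row does not reach only later rows make up. A row lasts 1/12 s, in which the tool goes at most 41.7 mm and 7.16 degrees, less where a joint would pass 70% of its speed; a pose out of reach is approached as far as the arm can. A call with a gripper value outside its range is refused whole. The fingers move at their own pace and stop on an object; FORCE is the grip in N (left out, the last holds). Time passes only in rows, so rows that repeat a pose let the fingers close. It gives the time, the measured TCP pose, the force and the opening at its end, in the units of the state.
- manip.sense(): the state, without advancing time (a new reading comes with each control period).
- manip.read_camera(name): name is "scene" or "side" or "wrist"; returns a dict with "img" (480x640x3 uint8, red, green, blue), "range_z" (480x640 float32, m along the optical axis (not along the pixel's ray), 0 where there is no reading), "fovy" (degrees; the focal length in pixels is half the picture's height over the tangent of half this angle, whatever the lens; pixels are square), "cx", "cy" (the principal point, pixels), "cam_to_world" (4x4, takes a point from camera to world coordinates); the wrist camera has in their place "T_tool_cam" (4x4, takes a point from camera to tool coordinates, whose origin is the TCP and whose axes are the flange's). Camera axes: x right, y down, z forward; pixel columns grow to the right and rows downward; lengths in m; the calibration is good to about 2 mm. A picture is of the moment at which its call begins: read the wrist's pose just before it.
- manip.finish_job(): hands the job in, once; it reports no verdict.
The state is a dict: "time": time; "joint_pos": joint angles; "joint_vel": joint speeds; "tau": joint torques, N m; "ee_pos": TCP position; "tcp_rot": TCP orientation; "force": force on the tool from outside, world axes, zero at the start; "torque": the same for the moment, N m; "finger_gap": finger opening in m.
Only numpy, scipy, OpenCV 4.12 (cv2) and the standard library are available. Lean on these libraries where they do the work, as an engineer would, in place of code of your own. Each camera call takes 0.05 s, during which the arm holds its last target.

### The job

Clamp the wooden blank on the tooling plate: pinch both release tabs of the jaw's knob, turn it to its free stop, and slide the jaw up so that it pushes the blank flush against the fence and presses it snugly, not hard (the wood dents). Then turn the knob back to its locked stop and let go, so that both tabs spring out and the blank stays gripped. Leave the wrench, brush, collet and offcut alone.

Things in the scene. Friction and masses are not known exactly. Their poses are not given: they have to be found in the camera images.
- knob_grip (a point): Point on the upright axis of the jaw's black bar knob (bar 46 mm long, 24 mm wide, top 20 mm above this point), half-way up its tabs, 94 mm above the bench. x axis along the bar, y axis through the two steel release tabs beside it: flat upright paddles 20 mm wide, 17.5 mm above to 17.5 mm below it, outer faces 52 mm apart when out, 42 mm when fully pinched.
- knob (a joint): Knob angle, rad: 0 = locked (stop), 1.05 = free (stop), growing counter-clockwise seen from above. Unpinched, the tabs' teeth block it at both ends (0.06 of play); let go half-way, they snap out at the next end. Turning takes up to 0.2 N m. Near 0 a cam brake holds the jaw fast; above about 0.8 the jaw is free.
- tab_a (a joint): Pinch of the tab on the knob's +y side, m: 0 = sprung out (its tooth in a notch), 0.005 = fully in (stop). Spring 4 N to begin with and 8 N fully in.
- tab_b (a joint): The same for the tab on the knob's -y side.
- jaw: Sliding jaw: aluminium block 84 mm wide, 70 mm along its slide, 22 mm high, origin in the middle of its foot, on the knob's axis; y axis along the slide, to the fence. Free, it slides with about 2.5 N. On its front, 45 mm ahead of the axis, a sprung rubber-faced pad 76 mm wide gives 1 mm per 10 N, at most 4 mm. Round the knob a notched steel collar 61 mm across stands 8 mm high on it.
- blank: Loose block of brown wood, 80 mm wide, 15 mm high, 110 to 114 mm long (roughly sawn) along y, about 0.1 kg; origin at the centre of its underside, z up. It lies on the plate between jaw and fence, a little askew and off the fence; it slides with about 1 N. A press of 10 to 20 N on its ends is snug, over 30 N dents it.
- fixture: Fixed aluminium tooling plate, 260 mm (x) by 400 mm (y), with dark slots along y, on two extrusions; origin on the bench under its middle; top 42 mm above it. Across its +y end is bolted the fence, an aluminium bar 220 mm wide, 22 mm high: it was set by hand, its face 115 to 155 mm from the middle, square to y. The jaw slides along y, at x = 0.
- wrench: Bystander: steel wrench 150 mm long on the bench.
- brush: Bystander: brush 190 mm long on the bench.
- collet: Bystander: six-sided steel collet nut 32 mm across, 30 mm high, standing on the plate's corner near the jaw.
- offcut: Bystander: wooden offcut 100 x 55 x 15 mm on the bench.
Mind the look-alikes: they are no part of the job. What is shaped like the blank but blue or white is not meant.

How it is judged:
On the way, in this order (a step that is already met when the one before it is completed fails the run):
1. the knob is turned to its free stop, both tabs pinched in (value of joint knob above 0.95 rad and value of joint each of tab_a, tab_b above 0.0025 m).
2. the jaw presses the blank against the fence (contact force between jaw and blank above 6 N and contact force between blank and fixture above 6 N and angle between the y axis of blank and the y axis of fixture, either way round below 0.02 rad), for 0.2 s.
At the end, for the whole second after the job is handed in: The knob is back at locked (within 0.1 rad of its stop) with both tabs sprung out (within 1.5 mm); the blank lies flat on the plate, square to the fence (within 0.02 rad), at rest, and is still gripped between fence and jaw with more than 6 N; the robot has let go (all of step 2 and value of joint knob below 0.1 rad and value of joint each of tab_a, tab_b below 0.0015 m and angle between blank's own z axis and vertical below 0.02 rad and height (world z) of blank below 0.0445 m and linear speed of blank below 0.01 m/s); the robot touches nothing.
It fails at once if the blank's edge is dented: jaw and blank pressed together with over 30 N (contact force between jaw and blank above 30 N).
It fails at once if a bystander is moved by over 20 mm (distance of any of wrench, brush, collet, offcut from where it was at the start of the episode above 0.02 m).
It also fails if it takes over 51 s, if anything falls off the work surface, if the arm or the gripper's body presses on something with over 40 N, if the wrist force passes 120 N, or if a joint passes its speed limit or range.

## Working session

There is one attempt and no reset: what is moved stays moved. The work goes in short steps, Python scripts to look and compute and a shell command to move; the robot and the scene stay as the last step left them, time stands still between calls to the robot, and variables do not carry over. Pictures are saved under pics/ and viewed, and the job is handed in when it is done.

```bash
ls; mkdir -p pics; python3 - <<'E'
from bench import manip
import cv2,numpy as np
print(manip.sense())
for n in("scene","side","wrist"):
    c=manip.read_camera(n)
    cv2.imwrite(f"pics/{n}0.png",c["img"][:,:,::-1]); np.savez(f"{n}0.npz",**c)
    print(n,c["fovy"],c["cx"],c["cy"],c.get("cam_to_world",c.get("T_tool_cam")))
E
```

```text
pics
{'time': 0.0, 'joint_pos': array([-1.22939470e+00,  3.53635901e-01,  1.63413696e+00,  1.39275763e-05,
        1.15520908e+00, -2.37625876e-03]), 'joint_vel': array([-0.0010106 ,  0.00025846,  0.00150634, -0.00186468,  0.00111065,
        0.00062386]), 'tau': array([-2.01218696e-03, -5.93841577e+01, -3.34216404e+01,  6.94799982e-02,
        2.34181224e-02, -1.34372331e-04]), 'ee_pos': array([ 0.21050369, -0.58794915,  0.21387014]), 'tcp_rot': array([-3.09394655e+00, -5.37106511e-01,  3.48281151e-04]), 'force': array([0.55847528, 0.20741893, 0.55157901]), 'torque': array([ 0.04597804,  0.01321876, -0.00549929]), 'finger_gap': 0.09170557088579963}
scene 51.912355113262585 313.4852370231306 241.60889202176742 [[-0.70057603  0.58203374 -0.41283164  1.04152164]
 [ 0.71346124  0.58179059 -0.39050323  0.45369724]
 [ 0.01289551 -0.56811657 -0.82284705  1.07514005]
 [ 0.          0.          0.          1.        ]]
side 57.65325428322578 316.6441795598926 243.79432474778386 [[ 0.98132797 -0.14648078  0.12465467  0.40331812]
 [-0.19232203 -0.73795201  0.64686867 -0.62230292]
 [-0.00276467 -0.65876416 -0.75234443  0.795177  ]
 [ 0.          0.          0.          1.        ]]
wrist 58.42170445111821 319.2031407618203 242.9577647453483 [[-6.10133243e-04 -9.58558416e-01 -2.84895402e-01  8.08348232e-02]
 [ 9.99999797e-01 -6.36596437e-04  2.86958261e-07  3.74804749e-04]
 [-1.81638464e-04 -2.84895344e-01  9.58558611e-01 -1.68840095e-01]
 [ 0.00000000e+00  0.00000000e+00  0.00000000e+00  1.00000000e+00]]
```

View pics/scene0.png

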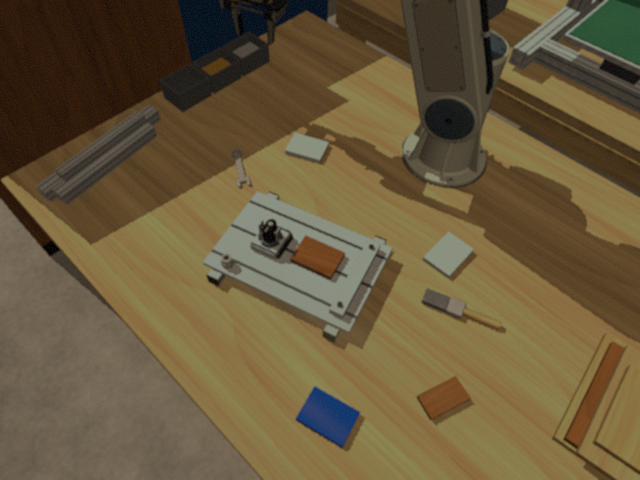

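View pics/side0.png

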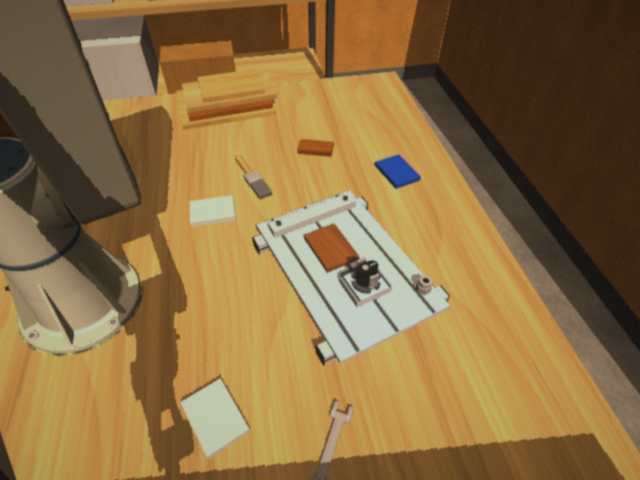

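View pics/wrist0.png

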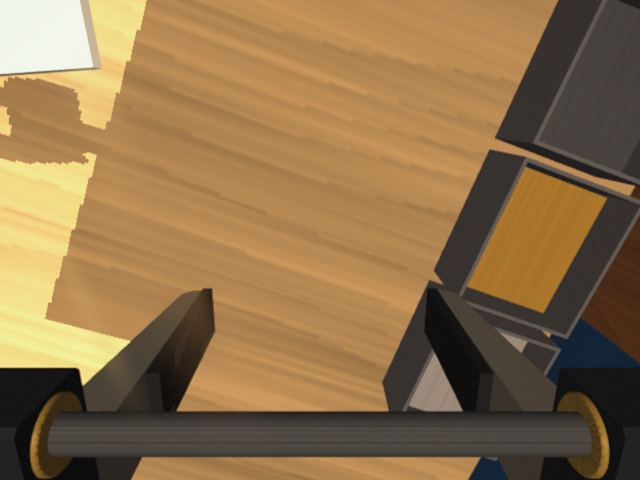

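Candidates in the scene view:
- Brown block on the plate at (318,257), between jaw and fence: this is the blank.
- Brown offcut on the bench at (444,398), white blocks at (307,148) and (449,255), blue block at (329,417), and stock at (595,395): not meant.
- The knob is the black thing at (268,235). The collet at (228,262) is not.

Next, a close crop and the depth clouds.

```bash
cat > h.py <<'E'
import numpy as np,cv2
def cloud(c,T):
    h,w=c["range_z"].shape; f=h/2/np.tan(np.radians(float(c["fovy"]))/2)
    v,u=np.mgrid[:h,:w]; z=c["range_z"]
    P=np.stack([(u-c["cx"])*z/f,(v-c["cy"])*z/f,z],-1)
    return P@T[:3,:3].T+T[:3,3]
def proj(c,T,p):
    h=480;f=h/2/np.tan(np.radians(float(c["fovy"]))/2)
    q=np.linalg.inv(T)@np.append(p,1); return f*q[0]/q[2]+c["cx"],f*q[1]/q[2]+c["cy"]
E
python3 - <<'E'
from h import *
a=dict(np.load("scene0.npz"));b=dict(np.load("side0.npz"))
i=cv2.resize(a["img"][185:345,195:405],None,fx=3.8,fy=3.8,interpolation=cv2.INTER_CUBIC)
cv2.imwrite("pics/c1.png",i[:600,:,::-1])
i=cv2.resize(b["img"][185:365,245:455],None,fx=3.3,fy=3.3,interpolation=cv2.INTER_CUBIC)
cv2.imwrite("pics/c2.png",i[:600,:,::-1])
A=cloud(a,a["cam_to_world"]);B=cloud(b,b["cam_to_world"])
for P,pts in((A,[(318,257),(268,226),(270,240),(228,260),(444,398),(365,285),(300,230),(240,170)]),(B,[(330,245),(367,268),(375,290),(425,282),(315,215),(300,260),(340,410)])):
    for u,v in pts: print(u,v,P[v,u].round(4))
E
```

```text
318 257 [0.5562 0.011  0.0581]
268 226 [ 0.6043 -0.1125  0.1139]
270 240 [ 0.6138 -0.0982  0.0787]
228 260 [ 0.7222 -0.1295  0.0731]
444 398 [0.6027 0.4356 0.0146]
365 285 [0.5263 0.14   0.0424]
300 230 [ 0.5215 -0.0872  0.0414]
240 170 [ 0.4764 -0.3824  0.0076]
330 245 [0.5546 0.004  0.0559]
367 268 [ 0.6019 -0.118   0.1134]
375 290 [ 0.6171 -0.1397  0.064 ]
425 282 [ 0.7196 -0.1471  0.0743]
315 215 [0.5382 0.0967 0.0633]
300 260 [ 0.4825 -0.0154  0.0431]
340 410 [ 4.995e-01 -3.409e-01  3.000e-04]
```

View pics/c1.png

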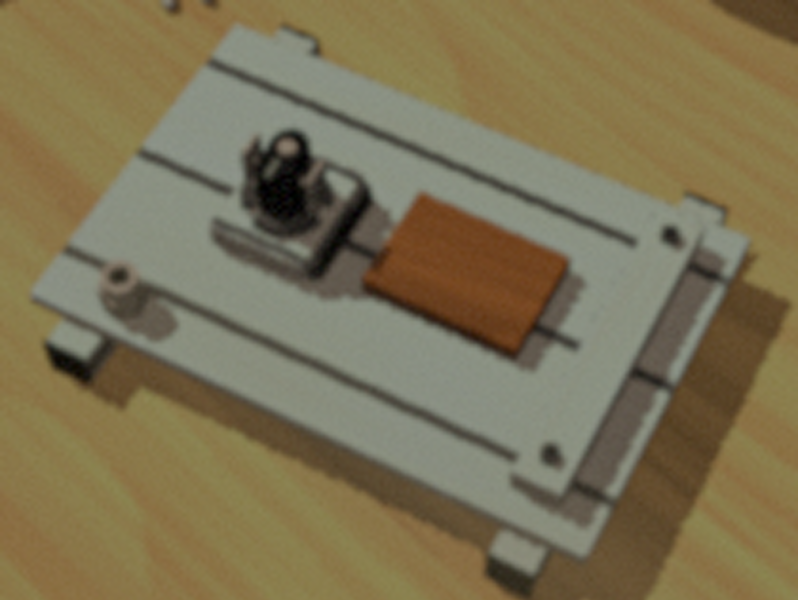

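View pics/c2.png

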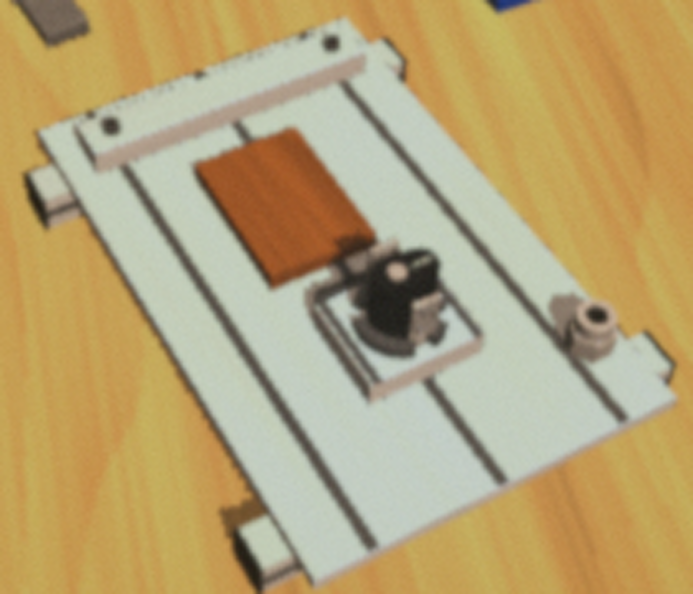

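The crops confirm it: the brown block on the plate between jaw and fence is the blank, and the black knob with steel tabs sits on the jaw. Next I'll fit the plate and the knob's top from both clouds.

```bash
python3 - <<'E'
from h import *
for n in("scene","side"):
    a=dict(np.load(n+"0.npz"));A=cloud(a,a["cam_to_world"])
    P=A[a["range_z"]>0].reshape(-1,3)
    I=a["img"][a["range_z"]>0]
    roi=(abs(P[:,0]-.57)<.25)&(abs(P[:,1])<.3)
    def rect(m,s):
        q=P[m]; 
        r=cv2.minAreaRect((q[:,:2]*1000).astype(np.float32)); print(n,s,m.sum(),[np.round(x,1) for x in r],q[:,2].mean().round(4))
    rect(roi&(abs(P[:,2]-.042)<.005),"plate")
    m=roi&(P[:,2]>.105)&(P[:,2]<.13); rect(m,"knobtop"); print(P[m].mean(0), P[m][:,2].max())
    br=(I[:,0].astype(int)>1.6*I[:,1])&(I[:,0].astype(int)>2*I[:,2])
    m=roi&(abs(P[:,2]-.057)<.006)&br&(abs(P[:,0]-.555)<.09)&(abs(P[:,1])<.09); rect(m,"blank")
    m=roi&(abs(P[:,2]-.064)<.004)&(P[:,1]>.07);rect(m,"fence")
    m=roi&(abs(P[:,2]-.064)<.004)&(P[:,1]<-.02)&(abs(P[:,0]-.6)<.07);rect(m,"jaw")
E
```

```text
scene plate 10161 [array([571.4, -38.4]), array([278.5, 402.5]), np.float64(16.6)] 0.042
scene knobtop 199 [array([ 602.4, -111.6]), array([51.5, 42. ]), np.float64(82.8)] 0.1127
[ 0.60287866 -0.11066519  0.1127418 ] 0.11843870837879467
scene blank 1158 [array([554.8,   7.3]), array([ 78.7, 110.7]), np.float64(16.3)] 0.0568
scene fence 1062 [array([531.4, 112. ]), array([224.1,  35.3]), np.float64(17.0)] 0.064
scene jaw 443 [array([589.8, -77.9]), array([ 87.2, 144.4]), np.float64(18.6)] 0.0636
side plate 12562 [array([580.4, -36.5]), array([261.3, 403.9]), np.float64(17.1)] 0.0419
side knobtop 309 [array([ 603.9, -114.2]), array([43.4, 51.1]), np.float64(48.0)] 0.1122
[ 0.60297646 -0.11580387  0.11216031] 0.11793831259628784
side blank 1305 [array([555. ,   3.1]), array([ 78.8, 112. ]), np.float64(16.7)] 0.0566
side fence 943 [array([535. , 111.2]), array([220.8,  39.5]), np.float64(17.0)] 0.0636
side jaw 604 [array([592.8, -79. ]), array([ 85.4, 145. ]), np.float64(17.5)] 0.0637
```

```bash
cat >> h.py <<'E'
from scipy.spatial.transform import Rotation as R
def to_tool(s,target):
    M=R.from_rotvec(s["tcp_rot"]).as_matrix()
    return 1000*M.T@(np.array(target)-s["ee_pos"]), M
E
python3 - <<'E'
from h import *
from bench import manip
s=manip.sense();d,M=to_tool(s,[.603,-.113,.215]);print(d.round(1),M.round(3))
E
```

```text
[ 529.7 -315.    -0.6] [[ 0.941  0.337 -0.   ]
 [ 0.337 -0.941  0.001]
 [-0.    -0.001 -1.   ]]
```

```bash
python3 -m jog '[[20,-12,0,0,0,0,0],[52,-31,0,0,0,0,0],[84,-50,0,0,0,0,0],[116,-69,0,0,0,0,0],[148,-88,0,0,0,0,0],[180,-107,0,0,0,0,0],[212,-126,0,0,0,0,0],[244,-145,0,0,0,0,0],[265,-157,0,0,0,0,0],[265,-157,0,0,0,0,0]]'; python3 -m jog '[[20,-12,0,0,0,0,0],[52,-31,0,0,0,0,0],[84,-50,0,0,0,0,0],[116,-69,0,0,0,0,0],[148,-88,0,0,0,0,0],[180,-107,0,0,0,0,0],[212,-126,0,0,0,0,0],[244,-145,0,0,0,0,0],[265,-158,0,0,0,0,0],[265,-158,0,0,0,0,0]]'
python3 - <<'E'
from h import *
from bench import manip
s=manip.sense();c=manip.read_camera("wrist")
print(s["ee_pos"],s["tcp_rot"],s["joint_pos"].round(3),s["force"].round(2),s["torque"].round(2))
np.savez("w1.npz",**c,p=s["ee_pos"],r=s["tcp_rot"]);cv2.imwrite("pics/w1.png",c["img"][:,:,::-1])
E
```

```text
time: 0.98
ee_pos: [0.4095, -0.3481, 0.2145]
tcp_rot: [-3.093, -0.542, -0.001]
force: [-0.5, -0.7, -0.6]
finger_gap: 0.092
time: 1.82
ee_pos: [0.6059, -0.1103, 0.2142]
tcp_rot: [-3.094, -0.542, -0.002]
force: [-0.4, 0.0, -1.2]
finger_gap: 0.0919
[ 0.60592779 -0.11029408  0.21423441] [-3.09379430e+00 -5.41688900e-01 -1.76598679e-03] [-1.830e-01  3.390e-01  1.655e+00  1.000e-03  1.147e+00  1.041e+00] [-0.44  0.02 -1.21] [ 0.06  0.01 -0.01]
```

View pics/w1.png

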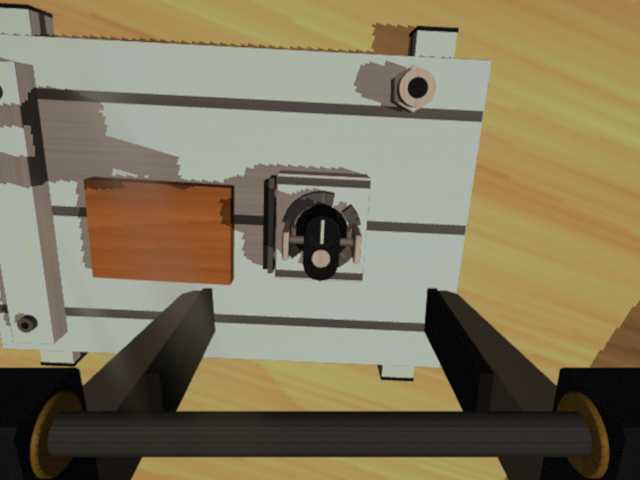

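The wrist view shows the knob at (321,235), with the bar upright in the picture and the tabs at (285,246) and (358,246), on the jaw's slide axis. The blank is at (160,232), the fence at left (30,220) and the collet at (415,88). Next I'll measure precisely from this cloud.

```bash
cat > m.py <<'E'
from h import *
import sys
def T_wrist(a):
    T=np.eye(4);T[:3,:3]=R.from_rotvec(a["r"]).as_matrix();T[:3,3]=a["p"];return T@a["T_tool_cam"]
if __name__=="__main__":
    a=dict(np.load(sys.argv[1]));A=cloud(a,T_wrist(a))
    ok=a["range_z"]>0; v,u=np.mgrid[:480,:640]
    ok&=(v<290)
    P=A[ok];I=a["img"][ok].astype(int)
    def rect(m,s):
        q=P[m]; r=cv2.minAreaRect((q[:,:2]*1000).astype(np.float32)); print(s,m.sum(),[np.round(x,1) for x in r],q[:,2].mean().round(4))
        return r
    roi=(abs(P[:,0]-.57)<.25)&(abs(P[:,1])<.3)
    br=(I[:,0]>1.6*I[:,1])&(I[:,0]>2*I[:,2])
    rect(roi&(abs(P[:,2]-.057)<.006)&br&(abs(P[:,1])<.12)&(P[:,0]<.64),"blank")
    rect(roi&(abs(P[:,2]-.064)<.004)&(P[:,1]>.06),"fence")
    near=np.hypot(P[:,0]-.603,P[:,1]+.113)<.07
    rect(near&(abs(P[:,2]-.064)<.003),"jaw")
    rect(near&(P[:,2]>.109),"top>109")
    dark=I.sum(1)<100
    rect(near&(P[:,2]>.112)&dark,"bar")
    rect(near&(P[:,2]>.1)&~dark,"tabs+")
    rect(near&(abs(P[:,2]-.072)<.003),"collar")
E
python3 m.py w1.npz; python3 - <<'E'
from h import *
from m import T_wrist
a=dict(np.load("w1.npz"));A=cloud(a,T_wrist(a))
i=cv2.resize(a["img"][160:310,250:390],None,fx=4,fy=4,interpolation=cv2.INTER_CUBIC);cv2.imwrite("pics/c3.png",i[:,:,::-1])
for u,v in[(285,240),(285,250),(358,240),(358,250),(322,215),(321,240),(320,258),(321,275),(300,195),(275,178),(369,178),(363,276),(274,278)]: print(u,v,A[v,u].round(4))
E
```

```text
blank 12289 [array([555.5,   5.6]), array([ 80.1, 112.8]), np.float64(16.5)] 0.0555
fence 7301 [array([557.5, 118.4]), array([172.6,  36. ]), np.float64(16.4)] 0.0625
jaw 4702 [array([ 602.3, -108.3]), array([83.8, 79.6]), np.float64(17.0)] 0.0627
top>109 2438 [array([ 604.1, -114. ]), array([45. , 98.1]), np.float64(30.0)] 0.114
bar 1281 [array([ 615.3, -119.8]), array([38.9, 64.1]), np.float64(58.6)] 0.1134
tabs+ 985 [array([ 601.7, -110.5]), array([42.3, 98.9]), np.float64(12.7)] 0.1143
collar 1622 [array([ 606.5, -111. ]), array([54.8, 58. ]), np.float64(8.4)] 0.0709
285 240 [ 0.5998 -0.0887  0.1092]
285 250 [ 0.5933 -0.0909  0.1095]
358 240 [ 0.6167 -0.134   0.1108]
358 250 [ 0.61   -0.1366  0.1101]
322 215 [ 0.6246 -0.1058  0.1113]
321 240 [ 0.6089 -0.1108  0.1128]
320 258 [ 0.5973 -0.1143  0.1139]
321 275 [ 0.5857 -0.1192  0.1122]
300 195 [ 0.6235 -0.089   0.0639]
275 178 [ 0.6277 -0.0669  0.0548]
369 178 [ 0.6528 -0.1331  0.0633]
363 276 [ 0.5713 -0.1629  0.0396]
274 278 [ 0.5444 -0.0919  0.0413]
```

View pics/c3.png

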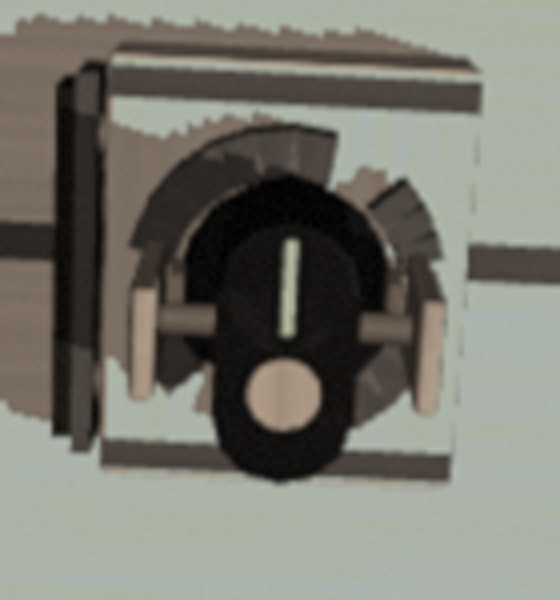

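```bash
cat >> h.py <<'E'
def ray(c,T,u,v,z):
    f=240/np.tan(np.radians(float(c["fovy"]))/2)
    d=T[:3,:3]@np.array([(u-c["cx"])/f,(v-c["cy"])/f,1]);o=T[:3,3]
    return o+d*(z-o[2])/d[2]
E
python3 - <<'E'
from h import *
from m import T_wrist
a=dict(np.load("w1.npz"));T=T_wrist(a)
t=lambda x,y,z:ray(a,T,250+(x-1.5)/4,160+(y-1.5)/4,z)
for z in(.1115,.1105):
  p=[t(134,288,z),t(134,397,z),t(441,302,z),t(441,413,z),t(155,288,z),t(419,302,z)]
  for q in p: print(q.round(4))
  A=(p[0]+p[1])/2;B=(p[2]+p[3])/2
  print("mid",(A+B)/2,"sep",np.linalg.norm(A-B),"angle y",np.degrees(np.arctan2(*(A-B)[[1,0]])), np.degrees(np.arctan2(*(p[0]-p[1])[[1,0]])), np.degrees(np.arctan2(*(p[2]-p[3])[[1,0]])))
q=[t(*e) for e in((108,68,.064),(482,82,.064),(450,480,.064),(101,467,.064))]
q=np.array(q);print("jaw",q.mean(0),[np.linalg.norm(q[i]-q[(i+1)%4]).round(4) for i in range(4)],[np.degrees(np.arctan2(*(q[i]-q[(i+1)%4])[[1,0]])).round(1) for i in range(4)])
print("tool yaw x",np.degrees(np.arctan2(T_wrist(a)[1,1],T_wrist(a)[0,1]))+180)
A=cloud(a,T);P=A.reshape(-1,3)
# slide yaw from slots: dark on plate
I=a["img"].astype(int).sum(2);I2=I.copy()
for u0,us in(("slot",None),):
    for cols,rows in(((120,400),(85,125)),((240,420),(300,335))):
        pts=[]
        for u in range(*cols,8):
            r=np.arange(*rows);w=np.clip(260-I[r,u],0,None)
            if w.sum()>200: pts.append(ray(a,T,u,(w*r).sum()/w.sum(),.042)[:2]*1000)
        pts=np.array(pts,np.float32);l=cv2.fitLine(pts,cv2.DIST_HUBER,0,.01,.01).ravel();print("slot",len(pts),l,np.degrees(np.arctan2(l[1],l[0])))
E
```

```text
[ 0.6055 -0.0857  0.1115]
[ 0.5877 -0.0916  0.1115]
[ 0.6204 -0.1338  0.1115]
[ 0.6024 -0.1408  0.1115]
[ 0.6067 -0.0889  0.1115]
[ 0.6191 -0.1304  0.1115]
mid [ 0.60399963 -0.11298017  0.1115    ] sep 0.0508787494635542 angle y 106.90419595333059 18.461333300500634 21.367271167447345
[ 0.6052 -0.0857  0.1105]
[ 0.5873 -0.0917  0.1105]
[ 0.6201 -0.134   0.1105]
[ 0.6021 -0.141   0.1105]
[ 0.6064 -0.0889  0.1105]
[ 0.6189 -0.1306  0.1105]
mid [ 0.60371284 -0.11308928  0.1105    ] sep 0.05106602844898942 angle y 106.90419595333046 18.461333300500637 21.367271167447313
jaw [ 0.60334095 -0.1129399   0.064     ] [np.float64(0.0695), np.float64(0.0792), np.float64(0.0694), np.float64(0.079)] [np.float64(107.7), np.float64(17.1), np.float64(-72.4), np.float64(-162.8)]
tool yaw x 19.833291168604205
slot 34 [ 2.9307860e-01 -9.5608836e-01  6.7366144e+02 -3.6226532e+01] -72.95764
slot 23 [ 2.9115880e-01 -9.5667475e-01  5.1956451e+02 -1.4556296e+02] -73.072655
```

```bash
python3 - <<'E'
from h import *
from m import T_wrist
from bench import manip
s=manip.sense();d,M=to_tool(s,[.6037,-.1130,.125]);print(d.round(1),s["time"]);print(to_tool(s,[.6037,-.1130,.079])[0])
a=dict(np.load("w1.npz"));T=T_wrist(a)
u=np.array([-.2924,.9563])
for p in((47,63),(62,343),(55,200)): print("fence",(ray(a,T,*p,.064)[:2]-[.6037,-.113])@u)
E
```

```text
[-0.9  0.7 89.1] 1.8667
[ -0.91009428   0.72500141 135.08944496]
fence 0.1949306946520384
fence 0.2106752781877174
fence 0.20139946292587818
```

```bash
python3 -m jog '[[-0.9,0.7,20,0,0,0.02,0],[-0.9,0.7,45,0,0,0.049,0],[-0.9,0.7,68,0,0,0.049,0],[-0.9,0.7,80,0,0,0.049,0],[-0.9,0.7,80,0,0,0.049,0],[-0.9,0.7,80,0,0,0.049,0]]'
python3 - <<'E'
from h import *
from bench import manip
s=manip.sense();c=manip.read_camera("wrist")
d,M=to_tool(s,[.6037,-.1130,.079]);print(d.round(2),np.degrees(np.arctan2(M[1,0],M[0,0])),M[2].round(4),s["joint_pos"].round(3))
np.savez("w2.npz",**c,p=s["ee_pos"],r=s["tcp_rot"]);cv2.imwrite("pics/w2.png",c["img"][:,:,::-1])
E
```

```text
time: 2.37
ee_pos: [0.6023, -0.1151, 0.1345]
tcp_rot: [-3.107, -0.46, 0.002]
force: [-0.1, 0.0, 0.1]
finger_gap: 0.092
[ 2.01 -1.56 55.51] 16.85125466567283 [-1.1e-03 -4.0e-04 -1.0e+00] [-0.191  0.42   1.729 -0.     0.994  1.086]
```

View pics/w2.png

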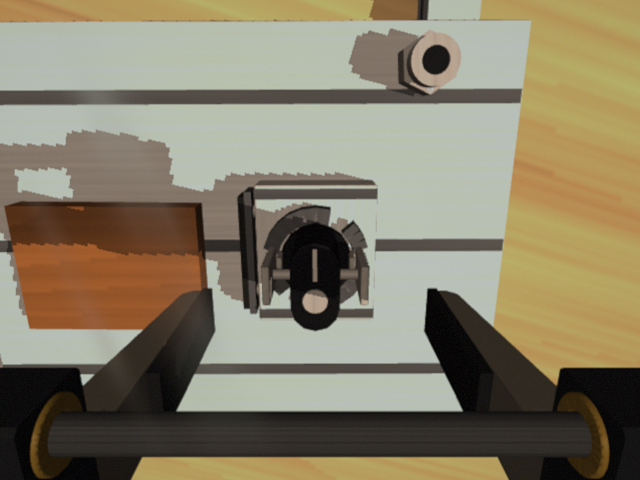

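```bash
python3 - <<'E'
from h import *
a=dict(np.load("w2.npz"))
i=cv2.resize(a["img"][190:340,235:385],None,fx=4,fy=4,interpolation=cv2.INTER_CUBIC);cv2.imwrite("pics/c4.png",i[:,:,::-1])
E
```

```text
(no output)
```

View pics/c4.png

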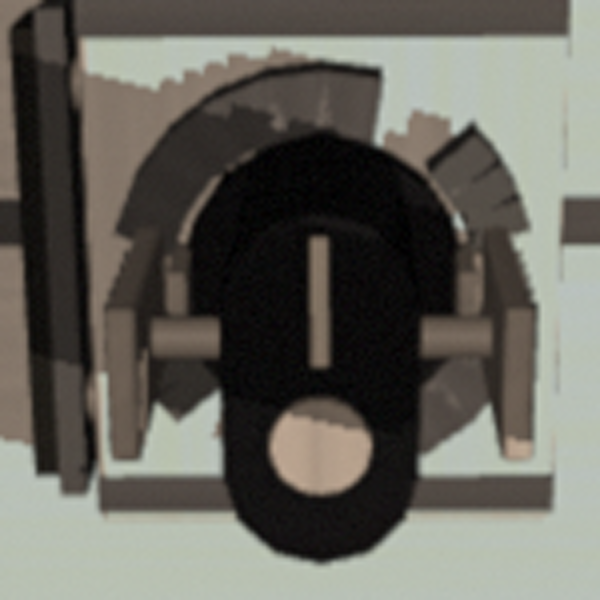

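```bash
python3 - <<'E'
from h import *
from m import T_wrist
from bench import manip
a=dict(np.load("w2.npz"));T=T_wrist(a);b=dict(np.load("w1.npz"));S=T_wrist(b)
t=lambda x,y,z:ray(a,T,235+(x-1.5)/4,190+(y-1.5)/4,z)
p=[t(105,308,.1115),t(111,458,.1115),t(538,308,.1115),t(534,458,.1115)]
print(np.round(p,4));A=(p[0]+p[1])/2;B=(p[2]+p[3])/2
print("mid",(A+B)/2,np.linalg.norm(A-B),np.degrees(np.arctan2(*(A-B)[[1,0]])))
# triangulate 4 corners + knob disc
def tri(pa,pb):
    f=240/np.tan(np.radians(float(a["fovy"]))/2);out=[];X=[]
    for c,TT,(u,v) in((a,T,pa),(b,S,pb)):
        d=TT[:3,:3]@np.array([(u-c["cx"])/f,(v-c["cy"])/f,1]);d/=np.linalg.norm(d);Q=np.eye(3)-np.outer(d,d);out.append(Q);X.append(Q@TT[:3,3])
    return np.linalg.solve(out[0]+out[1],X[0]+X[1])
ca=lambda x,y:(235+(x-1.5)/4,190+(y-1.5)/4);cb=lambda x,y:(250+(x-1.5)/4,160+(y-1.5)/4)
for n,x,y in(("a1",(105,308),(134,288)),("a2",(111,458),(134,397)),("b1",(538,308),(441,302)),("b2",(534,458),(441,413)),("disc",(320,446),(283,395))): print(n,tri(ca(*x),cb(*y)).round(4))
s=manip.sense();print(s["ee_pos"],(s["tcp_rot"]))
for g in((A+B)/2,): print(to_tool(s,[g[0],g[1],.079])[0].round(2))
E
```

```text
[[ 0.606  -0.0854  0.1115]
 [ 0.5874 -0.091   0.1115]
 [ 0.6208 -0.1345  0.1115]
 [ 0.6023 -0.1403  0.1115]]
mid [ 0.60414079 -0.11282592  0.1115    ] 0.05140256448777475 106.8208474153063
a1 [ 0.6048 -0.0855  0.1087]
a2 [ 0.5888 -0.0913  0.1145]
b1 [ 0.6202 -0.1345  0.1099]
b2 [ 0.6022 -0.1407  0.1109]
disc [ 0.5968 -0.1148  0.1126]
[ 0.60310842 -0.11499924  0.13551095] [3.10728633e+00 4.60480888e-01 1.04755888e-03]
[ 1.58 -1.81 56.51]
```

```bash
python3 -m jog '[[1.0,-1.0,15,0,0,0,0],[1.6,-1.7,35,0,0,0,0],[1.6,-1.7,50,0,0,0,0],[1.6,-1.7,56,0,0,0,0],[1.6,-1.7,56,0,0,0,0],[1.6,-1.7,56,0,0,0,0]]'
python3 - <<'E'
from h import *
from bench import manip
for k in range(5):
    s=manip.sense();c=manip.read_camera("wrist");print(s["ee_pos"].round(4),s["tcp_rot"].round(4),s["force"].round(2),s["torque"].round(3))
d,M=to_tool(s,[.604,-.1129,.079]);print(d.round(2))
cv2.imwrite("pics/w3.png",c["img"][:,:,::-1])
E
```

```text
time: 2.92
ee_pos: [0.6046, -0.1124, 0.0797]
tcp_rot: [3.107, 0.461, 0.002]
force: [0.2, -0.4, 0.0]
finger_gap: 0.0921
[ 0.6046 -0.1124  0.0797] [3.1071e+00 4.6120e-01 1.9000e-03] [ 0.17 -0.38  0.03] [-0.007  0.055 -0.003]
[ 0.6048 -0.1124  0.08  ] [3.1069e+00 4.6120e-01 2.8000e-03] [ 0.36 -0.61  0.2 ] [ 0.002 -0.019 -0.036]
[ 0.6049 -0.1124  0.0801] [3.1068 0.4613 0.0032] [ 0.93 -0.12  0.66] [ 0.    -0.015  0.024]
[ 0.6049 -0.1124  0.08  ] [3.1068 0.4613 0.0032] [-0.32 -0.69  0.56] [ 0.    -0.028 -0.008]
[ 0.6047 -0.1123  0.0798] [3.1069e+00 4.6130e-01 2.8000e-03] [ 0.67 -0.26 -0.76] [ 0.019 -0.005  0.007]
[-0.85  0.39  0.8 ]
```

View pics/w3.png

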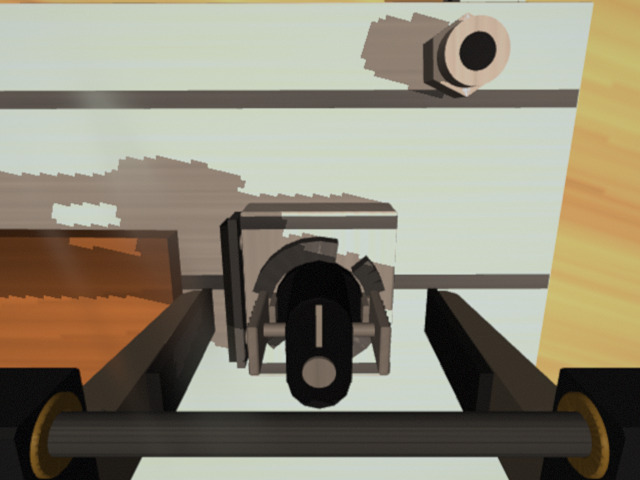

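The fingers straddle both tabs (tab midpoint at column 319.5, finger midpoint at 320). Closing on them.

```bash
python3 -m jog '[[-0.8,0.2,0.5,0,0,0,90],[-0.8,0.2,0.5,0,0,0,110],[-0.8,0.2,0.5,0,0,0,125],[-0.8,0.2,0.5,0,0,0,145],[-0.8,0.2,0.5,0,0,0,160],[-0.8,0.2,0.5,0,0,0,160],[-0.8,0.2,0.5,0,0,0,160],[-0.8,0.2,0.5,0,0,0,160]]' 28
python3 -m jog '[[0,0,0,0,0,0,160],[0,0,0,0,0,0,160],[0,0,0,0,0,0,160]]'
python3 - <<'E'
from bench import manip
for k in range(4):
    s=manip.sense();c=manip.read_camera("side");print(s["ee_pos"].round(4),s["tcp_rot"].round(4),s["force"].round(2),s["torque"].round(3),s["finger_gap"])
E
```

```text
time: 3.83
ee_pos: [0.6032, -0.1125, 0.0781]
tcp_rot: [-3.107, -0.461, 0.0]
force: [0.0, -2.0, 0.9]
finger_gap: 0.0409
time: 4.08
ee_pos: [0.6032, -0.1125, 0.078]
tcp_rot: [-3.107, -0.461, 0.0]
force: [-0.4, -0.6, -0.3]
finger_gap: 0.0407
[ 0.6032 -0.1125  0.078 ] [-3.1075e+00 -4.6140e-01  1.0000e-04] [-0.44 -0.56 -0.34] [0.013 0.046 0.089] 0.040732446734241465
[ 0.6032 -0.1125  0.0781] [ 3.1075  0.4614 -0.    ] [ 0.74 -0.36  0.02] [0.024 0.014 0.038] 0.04090848265048485
[ 0.6032 -0.1125  0.0781] [ 3.1075e+00  4.6150e-01 -1.0000e-04] [ 0.19 -0.17 -1.47] [-0.029  0.008  0.065] 0.041067373899079294
[ 0.6032 -0.1125  0.0781] [3.1075 0.4614 0.    ] [ 0.11  0.4  -0.05] [-0.018 -0.009  0.026] 0.04069807116174762
```

Both tabs are pinched: the gap is 41 mm and the side force is near zero. Turning counter-clockwise, i.e. negative about tool z.

```bash
python3 -m jog '[[0,0,0,0,0,-0.04,160],[0,0,0,0,0,-0.10,160],[0,0,0,0,0,-0.17,160],[0,0,0,0,0,-0.24,160],[0,0,0,0,0,-0.30,160],[0,0,0,0,0,-0.30,160]]'
python3 - <<'E'
from bench import manip
for k in range(3):
    s=manip.sense();c=manip.read_camera("wrist");print(s["ee_pos"].round(4),s["tcp_rot"].round(4),s["force"].round(2),s["torque"].round(3),s["finger_gap"])
import cv2;cv2.imwrite("pics/w4.png",c["img"][:,:,::-1])
E
```

```text
time: 4.78
ee_pos: [0.6031, -0.1124, 0.078]
tcp_rot: [-3.002, -0.924, 0.0]
force: [0.8, 0.7, 0.6]
finger_gap: 0.041
[ 0.6031 -0.1124  0.078 ] [-3.0023e+00 -9.2450e-01  1.0000e-04] [0.76 0.7  0.58] [0.107 0.034 0.146] 0.04103544465722746
[ 0.6031 -0.1124  0.078 ] [-3.004e+00 -9.193e-01  2.000e-04] [ 0.04  0.56 -0.01] [ 0.085 -0.01   0.153] 0.041212734974147146
[ 0.6032 -0.1124  0.0781] [-3.0045e+00 -9.1770e-01  1.0000e-04] [0.32 0.33 0.03] [ 0.032 -0.063  0.132] 0.04122827433691776
```

View pics/w4.png

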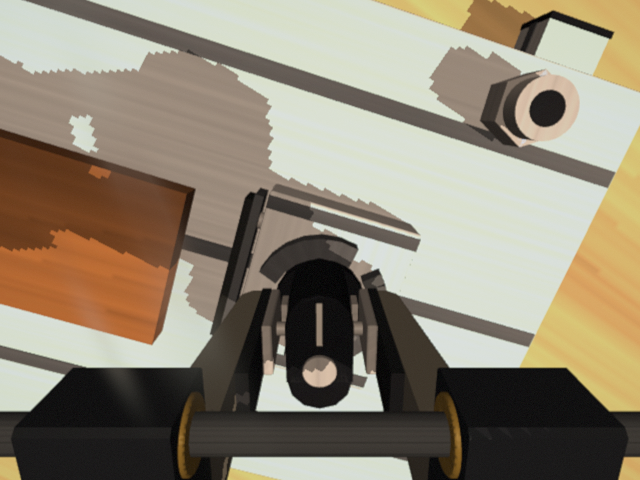

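The knob follows the gripper (the bar stays upright between the fingers at (320,330)) and the jaw hasn't turned. I'll go on to the free stop.

```bash
python3 -m jog '[[0,0,0,0,0,-0.06,160],[0,0,0,0,0,-0.15,160],[0,0,0,0,0,-0.25,160],[0,0,0,0,0,-0.35,160],[0,0,0,0,0,-0.45,160],[0,0,0,0,0,-0.55,160],[0,0,0,0,0,-0.65,160],[0,0,0,0,0,-0.72,160],[0,0,0,0,0,-0.75,160],[0,0,0,0,0,-0.75,160]]'
python3 - <<'E'
from bench import manip
import numpy as np
for k in range(3):
    s=manip.sense();c=manip.read_camera("wrist");r=s["tcp_rot"];print(s["ee_pos"].round(4),r.round(4),np.degrees(2*np.arctan2(r[1],r[0]))%360,s["force"].round(2),s["torque"].round(3),s["finger_gap"])
import cv2;cv2.imwrite("pics/w5.png",c["img"][:,:,::-1])
E
```

```text
time: 5.77
ee_pos: [0.6029, -0.1123, 0.078]
tcp_rot: [-2.458, -1.956, 0.0]
force: [-0.3, 2.2, -0.2]
finger_gap: 0.041
[ 0.6029 -0.1123  0.078 ] [-2.4577e+00 -1.9559e+00  2.0000e-04] 77.02763786336726 [-0.34  2.22 -0.16] [0.276 0.026 0.   ] 0.04103992585507427
[ 0.6029 -0.1123  0.078 ] [-2.4593e+00 -1.9538e+00  3.0000e-04] 76.93121413333358 [-0.81  2.26 -0.44] [ 0.323 -0.02   0.08 ] 0.041028569777201276
[ 0.603  -0.1123  0.078 ] [-2.4595e+00 -1.9537e+00  3.0000e-04] 76.92324429700324 [-1.1   1.94 -0.18] [0.314 0.044 0.114] 0.04102792495910444
```

View pics/w5.png

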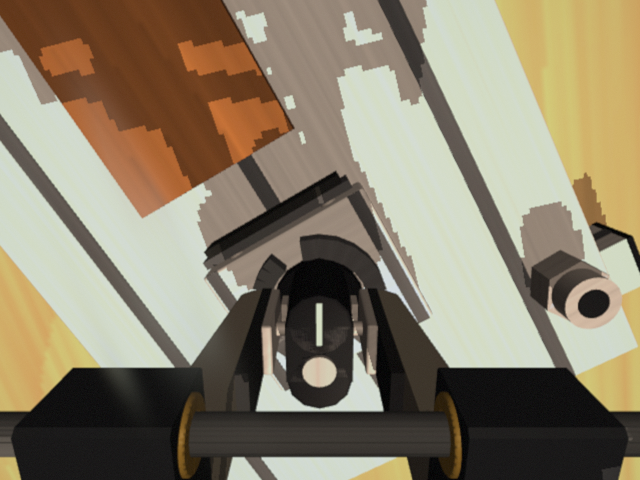

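```bash
python3 -m jog '[[0,0,0,0,0,-0.03,160],[0,0,0,0,0,-0.04,160],[0,0,0,0,0,-0.04,160]]'
cat > st.py <<'E'
from bench import manip
import numpy as np
F=[];Tq=[];p=[]
for k in range(6):
    s=manip.sense();c=manip.read_camera("side");r=s["tcp_rot"];F.append(s["force"]);Tq.append(s["torque"]);p.append(s["ee_pos"])
F=np.mean(F,0);u=np.array([-.2924,.9563,0]);v=np.array([.9563,.2924,0])
q=np.mean(p,0)
print("t",s["time"],"pos",q.round(4),"yaw",(np.degrees(2*np.arctan2(r[1],r[0]))%360).round(2),"F",F.round(2),"Fslide",(F@u).round(2),"Flat",(F@v).round(2),"tq",np.mean(Tq,0).round(3),"gap",round(s["finger_gap"],4),"s,l mm",(1e3*(q-[.6037,-.113,0])@u).round(2),(1e3*(q-[.6037,-.113,0])@v).round(2))
E
python3 st.py
```

```text
time: 6.17
ee_pos: [0.6029, -0.1123, 0.078]
tcp_rot: [-2.42, -2.002, -0.0]
force: [-0.8, 2.3, -1.2]
finger_gap: 0.0414
t 6.4167 pos [ 0.603  -0.1124  0.078 ] yaw 79.27 F [-1.03  2.12 -1.31] Fslide 2.33 Flat -0.37 tq [ 0.394  0.163 -1.084] gap 0.0412 s,l mm 0.81 -0.53
```

The torque jumped to -1.1 N m, so the knob is at its free stop. I'll ease off a little, then slide.

```bash
python3 -m jog '[[0,0,0,0,0,0.015,160],[0,0,0,0,0,0.03,160],[0,0,0,0,0,0.03,160]]'; python3 st.py
```

```text
time: 6.72
ee_pos: [0.603, -0.1125, 0.078]
tcp_rot: [-2.448, -1.969, 0.001]
force: [-1.9, 2.3, -1.4]
finger_gap: 0.0408
t 6.9667 pos [ 0.603  -0.1125  0.078 ] yaw 77.65 F [-1.89  1.67 -1.61] Fslide 2.15 Flat -1.32 tq [ 0.3    0.256 -0.309] gap 0.0409 s,l mm 0.64 -0.51
```

```bash
python3 -m jog '[[1.74,-0.98,0,0,0,0,160],[4.36,-2.45,0,0,0,0,160],[7.84,-4.41,0,0,0,0,160],[11.3,-6.37,0,0,0,0,160],[14.8,-8.33,0,0,0,0,160],[17.43,-9.8,0,0,0,0,160],[17.43,-9.8,0,0,0,0,160]]'; python3 st.py
```

```text
time: 7.6
ee_pos: [0.5969, -0.0925, 0.078]
tcp_rot: [-2.447, -1.969, 0.0]
force: [-1.4, 0.1, -4.5]
finger_gap: 0.041
t 7.85 pos [ 0.597  -0.0926  0.078 ] yaw 77.62 F [-2.44  1.72 -3.23] Fslide 2.36 Flat -1.83 tq [ 0.187  0.383 -0.285] gap 0.0407 s,l mm 21.46 -0.48
```

```bash
python3 - <<'E'
from bench import manip
import cv2,numpy as np
s=manip.sense();c=manip.read_camera("scene");cv2.imwrite("pics/s2.png",cv2.resize(c["img"][170:350,195:405],None,fx=3.3,fy=3.3,interpolation=cv2.INTER_CUBIC)[:,:,::-1]);c2=manip.read_camera("wrist");cv2.imwrite("pics/w6.png",c2["img"][:,:,::-1])
np.savez("w6.npz",**c2,p=s["ee_pos"],r=s["tcp_rot"])
E
```

```text
(no output)
```

View pics/s2.png

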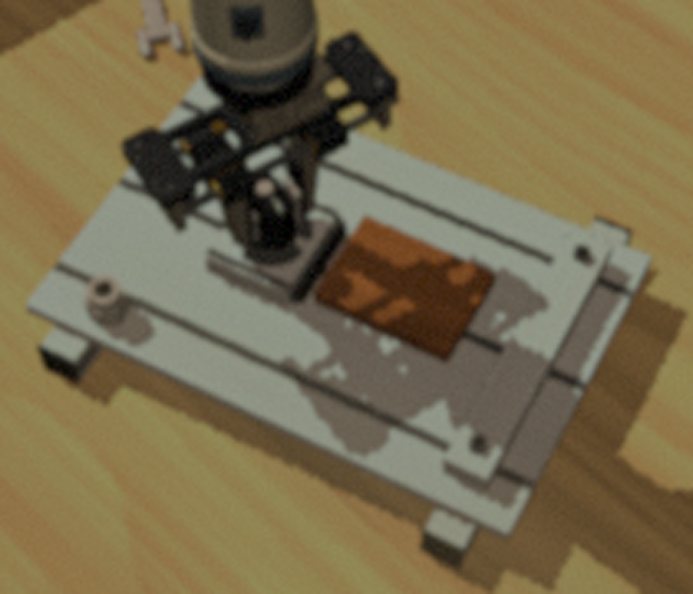

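View pics/w6.png

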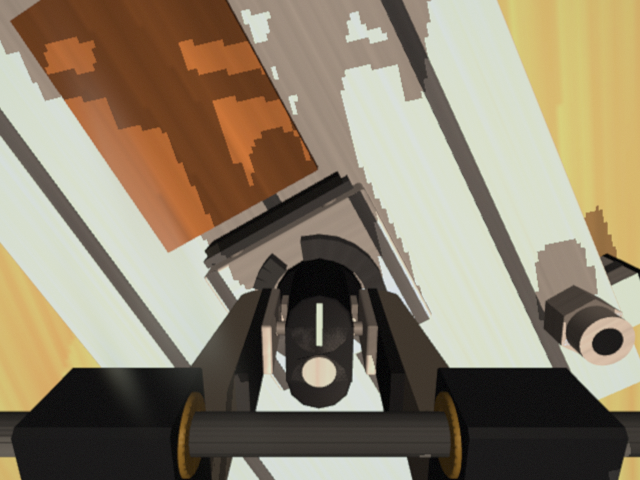

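The jaw slid 21 mm and its pad is now close to the blank; the blank is still well clear of the fence. I'll continue.

```bash
python3 -m jog '[[1.74,-0.98,0,0,0,0,160],[4.36,-2.45,0,0,0,0,160],[7.84,-4.41,0,0,0,0,160],[11.3,-6.37,0,0,0,0,160],[14.8,-8.33,0,0,0,0,160],[17.43,-9.8,0,0,0,0,160]]'; python3 st.py; python3 - <<'E'
from bench import manip
import cv2,numpy as np
c=manip.read_camera("scene");cv2.imwrite("pics/s3.png",cv2.resize(c["img"][170:350,195:405],None,fx=3.3,fy=3.3,interpolation=cv2.INTER_CUBIC)[:,:,::-1])
np.savez("s3.npz",**c)
c=manip.read_camera("side");cv2.imwrite("pics/d3.png",cv2.resize(c["img"][175:325,255:440],None,fx=4,fy=4,interpolation=cv2.INTER_CUBIC)[:,:,::-1])
np.savez("d3.npz",**c)
E
```

```text
time: 8.5
ee_pos: [0.5913, -0.0739, 0.078]
tcp_rot: [-2.448, -1.969, 0.0]
force: [-1.9, -4.0, -5.5]
finger_gap: 0.0409
t 8.75 pos [ 0.5912 -0.0735  0.078 ] yaw 77.62 F [-2.99 -0.74 -4.31] Fslide 0.17 Flat -3.08 tq [-0.152  0.507 -0.255] gap 0.0406 s,l mm 41.43 -0.46
```

View pics/s3.png

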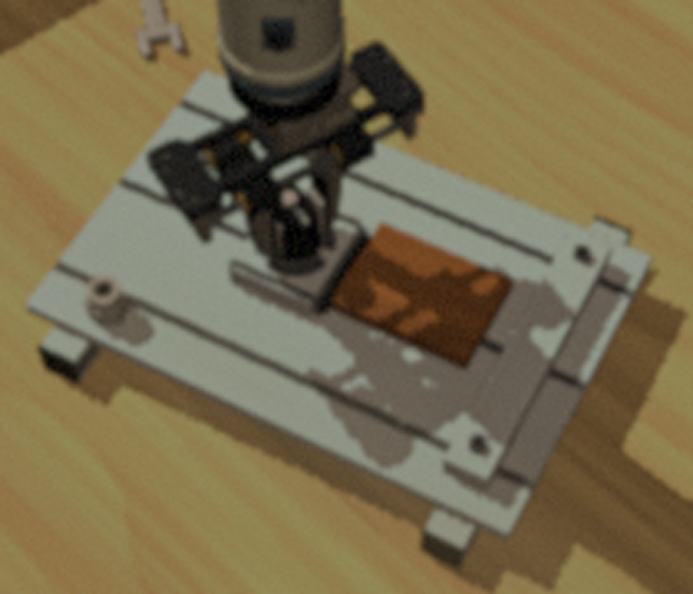

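View pics/d3.png

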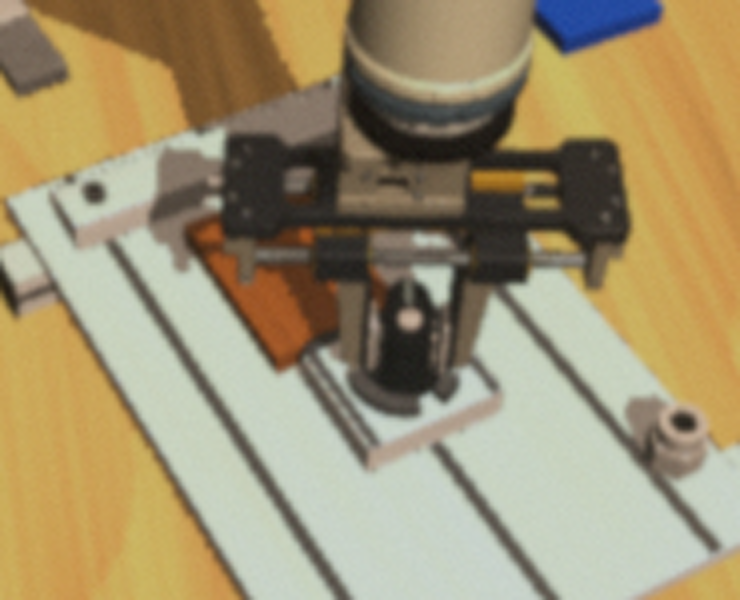

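```bash
python3 - <<'E'
from h import *
u=np.array([-.2924,.9563]);v=np.array([.9563,.2924])
for n in("s3","d3","scene0","side0"):
    a=dict(np.load(n+".npz"));A=cloud(a,a["cam_to_world"]);I=a["img"].astype(int)
    s=(A[...,:2]-[.6037,-.113])@u;l=(A[...,:2]-[.6037,-.113])@v;z=A[...,2]
    br=(I[...,0]>1.6*I[...,1])&(I[...,0]>2*I[...,2])&(abs(z-.057)<.005)&(s>0)&(s<.25)&(abs(l)<.06)
    f=(z>.060)&(z<.069)&(s>.17)&(s<.27)&(abs(l)<.1)
    print(n,"blank s",np.percentile(s[br],[0.5,99.5]).round(4),"l",np.percentile(l[br],[.5,99.5]).round(4),"fence s",np.percentile(s[f],[1,5,95,99]).round(4),f.sum())
E
```

```text
s3 blank s [0.0858 0.1978] l [-0.0499  0.026 ] fence s [0.182  0.2206 0.2525 0.2536] 1018
d3 blank s [0.084  0.1921] l [-0.0529  0.023 ] fence s [0.2171 0.2185 0.2514 0.2525] 651
scene0 blank s [0.0758 0.1838] l [-0.0491  0.0267] fence s [0.1815 0.2208 0.2524 0.2536] 993
side0 blank s [0.0703 0.1796] l [-0.0518  0.0254] fence s [0.2168 0.2179 0.2497 0.2519] 880
```

The jaw is now touching the blank. The fence face is about 20 mm further on (s≈0.218 against the blank front at ≈0.197). I'll do 15 mm with a small sideways correction, then small steps.

```bash
python3 -m jog '[[1.6,-1.2,0.1,0,0,0,160],[4.2,-2.7,0.2,0,0,0,160],[6.9,-4.3,0.2,0,0,0,160],[9.5,-5.9,0.2,0,0,0,160],[11.6,-7.1,0.2,0,0,0,160],[12.8,-7.8,0.2,0,0,0,160],[12.8,-7.8,0.2,0,0,0,160]]'; python3 st.py
```

```text
time: 9.48
ee_pos: [0.5869, -0.0598, 0.078]
tcp_rot: [2.448, 1.969, 0.001]
force: [-1.2, -1.3, -4.0]
finger_gap: 0.0411
t 9.7333 pos [ 0.5869 -0.0598  0.078 ] yaw 77.61 F [-1.22 -1.25 -3.94] Fslide -0.84 Flat -1.54 tq [-0.24   0.121 -0.286] gap 0.041 s,l mm 55.79 -0.52
```

```bash
python3 -m jog '[[0.87,-0.49,0,0,0,0,160],[1.74,-0.98,0,0,0,0,160],[2.61,-1.47,0,0,0,0,160],[2.61,-1.47,0,0,0,0,160]]'; python3 st.py
```

```text
time: 10.12
ee_pos: [0.5861, -0.0572, 0.078]
tcp_rot: [2.447, 1.969, 0.001]
force: [0.9, -2.6, -3.8]
finger_gap: 0.0412
t 10.3667 pos [ 0.5861 -0.0572  0.078 ] yaw 77.63 F [ 0.94 -2.93 -3.73] Fslide -3.07 Flat 0.04 tq [-0.54  -0.227 -0.28 ] gap 0.0409 s,l mm 58.48 -0.55
```

```bash
python3 -m jog '[[0.44,-0.25,0,0,0,0,160],[0.87,-0.49,0,0,0,0,160],[0.87,-0.49,0,0,0,0,160]]'; python3 st.py
```

```text
time: 10.67
ee_pos: [0.5857, -0.0562, 0.078]
tcp_rot: [2.448, 1.969, 0.001]
force: [1.4, -3.0, -3.2]
finger_gap: 0.0411
t 10.9167 pos [ 0.5857 -0.0562  0.078 ] yaw 77.62 F [ 1.9  -2.73 -3.16] Fslide -3.16 Flat 1.02 tq [-0.496 -0.422 -0.262] gap 0.0411 s,l mm 59.56 -0.58
```

Free sliding force is about 3.2 N. Continuing in 1 mm steps.

```bash
python3 -m jog '[[0.5,-0.2,0,0,0,0,160],[1.0,-0.4,0,0,0,0,160],[1.0,-0.4,0,0,0,0,160]]'; python3 st.py
```

```text
time: 11.22
ee_pos: [0.5854, -0.0552, 0.078]
tcp_rot: [2.448, 1.969, 0.0]
force: [2.5, -2.1, -2.3]
finger_gap: 0.0411
t 11.4667 pos [ 0.5854 -0.0552  0.078 ] yaw 77.62 F [ 2.2  -2.38 -2.01] Fslide -2.92 Flat 1.41 tq [-0.505 -0.473 -0.292] gap 0.0409 s,l mm 60.65 -0.58
```

```bash
python3 -m jog '[[0.44,-0.25,0,0,0,0,160],[0.87,-0.49,0,0,0,0,160],[0.87,-0.49,0,0,0,0,160]]'; python3 st.py
```

```text
time: 11.77
ee_pos: [0.5851, -0.0542, 0.078]
tcp_rot: [2.448, 1.969, 0.0]
force: [2.3, -1.5, -2.0]
finger_gap: 0.0415
t 12.0167 pos [ 0.5851 -0.0542  0.078 ] yaw 77.62 F [ 2.21 -2.09 -1.14] Fslide -2.64 Flat 1.5 tq [-0.505 -0.516 -0.258] gap 0.0412 s,l mm 61.64 -0.58
```

```bash
python3 -m jog '[[0.44,-0.25,0,0,0,0,160],[0.87,-0.49,0,0,0,0,160],[0.87,-0.49,0,0,0,0,160]]'; python3 st.py
```

```text
time: 12.32
ee_pos: [0.5848, -0.0532, 0.078]
tcp_rot: [2.448, 1.969, 0.0]
force: [2.8, -2.4, -0.3]
finger_gap: 0.0406
t 12.5667 pos [ 0.5848 -0.0532  0.078 ] yaw 77.62 F [ 2.36 -2.54 -0.17] Fslide -3.12 Flat 1.51 tq [-0.495 -0.564 -0.277] gap 0.0407 s,l mm 62.67 -0.59
```

```bash
python3 -m jog '[[0.44,-0.25,0,0,0,0,160],[0.87,-0.49,0,0,0,0,160],[0.87,-0.49,0,0,0,0,160]]'; python3 st.py
```

```text
time: 12.87
ee_pos: [0.5846, -0.0527, 0.078]
tcp_rot: [2.447, 1.969, -0.0]
force: [3.3, -4.5, -0.8]
finger_gap: 0.0407
t 13.1167 pos [ 0.5846 -0.0527  0.078 ] yaw 77.63 F [ 3.15 -4.62 -0.35] Fslide -5.34 Flat 1.66 tq [-0.886 -0.667 -0.293] gap 0.041 s,l mm 63.26 -0.59
```

```bash
python3 -m jog '[[0.2,-0.12,0,0,0,0,160],[0.44,-0.25,0,0,0,0,160],[0.44,-0.25,0,0,0,0,160]]'; python3 st.py
```

```text
time: 13.42
ee_pos: [0.5846, -0.0525, 0.078]
tcp_rot: [2.447, 1.969, -0.0]
force: [2.5, -6.3, -0.8]
finger_gap: 0.0413
t 13.6667 pos [ 0.5846 -0.0525  0.078 ] yaw 77.64 F [ 3.11 -6.3  -0.94] Fslide -6.93 Flat 1.13 tq [-1.201 -0.706 -0.305] gap 0.0413 s,l mm 63.42 -0.57
```

```bash
python3 -m jog '[[0.2,-0.12,0,0,0,0,160],[0.44,-0.25,0,0,0,0,160],[0.44,-0.25,0,0,0,0,160]]'; python3 st.py
```

```text
time: 13.97
ee_pos: [0.5845, -0.0523, 0.0779]
tcp_rot: [2.446, 1.969, -0.0]
force: [3.3, -7.2, -0.9]
finger_gap: 0.0413
t 14.2167 pos [ 0.5845 -0.0523  0.078 ] yaw 77.65 F [ 3.47 -7.56 -1.25] Fslide -8.24 Flat 1.11 tq [-1.487 -0.729 -0.323] gap 0.0411 s,l mm 63.62 -0.58
```

```bash
python3 -m jog '[[0.44,-0.25,0,0,0,0,160],[0.87,-0.49,0,0,0,0,160],[0.87,-0.49,0,0,0,0,160]]'; python3 st.py
```

```text
time: 14.52
ee_pos: [0.5844, -0.0519, 0.078]
tcp_rot: [2.445, 1.968, -0.001]
force: [5.0, -10.4, -1.9]
finger_gap: 0.0412
t 14.7667 pos [ 0.5844 -0.0519  0.078 ] yaw 77.66 F [  4.22 -10.62  -1.97] Fslide -11.39 Flat 0.93 tq [-2.009 -0.855 -0.296] gap 0.0407 s,l mm 64.07 -0.58
```

```bash
python3 -m jog '[[0.44,-0.25,0,0,0,0,160],[0.87,-0.49,0,0,0,0,160],[0.87,-0.49,0,0,0,0,160]]'; python3 st.py
```

```text
time: 15.07
ee_pos: [0.5844, -0.0515, 0.078]
tcp_rot: [2.444, 1.968, -0.001]
force: [4.6, -13.7, -2.4]
finger_gap: 0.0408
t 15.3167 pos [ 0.5843 -0.0515  0.078 ] yaw 77.67 F [  5.   -13.42  -2.91] Fslide -14.3 Flat 0.86 tq [-2.556 -0.943 -0.326] gap 0.0409 s,l mm 64.48 -0.53
```

```bash
python3 -m jog '[[0.44,-0.25,0,0,0,0,160],[0.96,-0.54,0,0,0,0,160],[0.96,-0.54,0,0,0,0,160]]'; python3 st.py;  python3 - <<'E'
from bench import manip
import cv2,numpy as np
c=manip.read_camera("scene");cv2.imwrite("pics/s4.png",cv2.resize(c["img"][170:350,195:405],None,fx=3.3,fy=3.3,interpolation=cv2.INTER_CUBIC)[:,:,::-1])
s=manip.sense();c=manip.read_camera("wrist");cv2.imwrite("pics/w7.png",c["img"][:,:,::-1])
E
```

```text
time: 15.62
ee_pos: [0.5842, -0.051, 0.078]
tcp_rot: [2.443, 1.968, -0.001]
force: [6.0, -16.1, -3.5]
finger_gap: 0.0411
t 15.8667 pos [ 0.5842 -0.051   0.078 ] yaw 77.68 F [  5.76 -16.62  -3.55] Fslide -17.58 Flat 0.65 tq [-3.133 -1.039 -0.311] gap 0.0415 s,l mm 64.94 -0.52
```

View pics/s4.png

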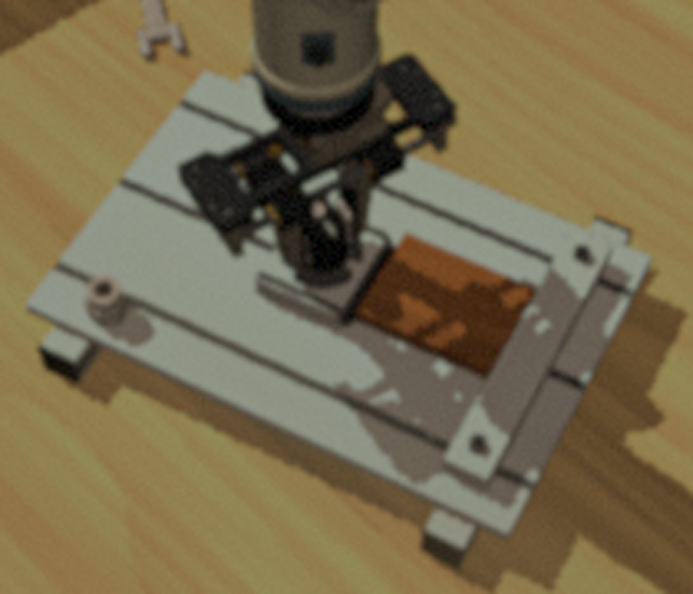

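View pics/w7.png

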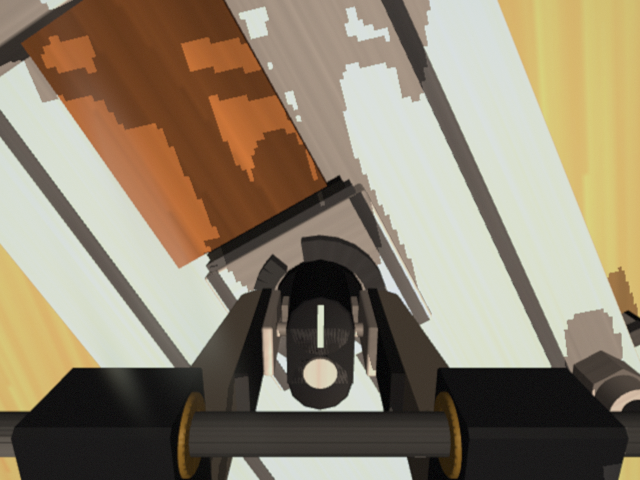

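The blank is flush on the fence and the press is about 14.7 N (17.6 N less about 2.9 N slide friction). Turning back towards locked, with force checks.

```bash
python3 -m jog '[[0,0,0,0,0,0.05,160],[0,0,0,0,0,0.11,160],[0,0,0,0,0,0.18,160],[0,0,0,0,0,0.2,160]]'; python3 st.py
```

```text
time: 16.35
ee_pos: [0.5843, -0.0511, 0.078]
tcp_rot: [2.63, 1.709, -0.001]
force: [5.2, -15.9, -4.2]
finger_gap: 0.0411
t 16.6 pos [ 0.5843 -0.0511  0.078 ] yaw 66.25 F [  5.77 -16.98  -3.39] Fslide -17.92 Flat 0.55 tq [-3.135 -1.049 -0.036] gap 0.0407 s,l mm 64.86 -0.45
```

```bash
python3 -m jog '[[0,0,0,0,0,0.05,160],[0,0,0,0,0,0.12,160],[0,0,0,0,0,0.2,160],[0,0,0,0,0,0.2,160]]'; python3 st.py
```

```text
time: 16.98
ee_pos: [0.5843, -0.0511, 0.078]
tcp_rot: [2.788, 1.437, 0.0]
force: [5.7, -17.4, -3.9]
finger_gap: 0.0412
t 17.2333 pos [ 0.5844 -0.0512  0.078 ] yaw 54.79 F [  5.61 -17.07  -3.86] Fslide -17.96 Flat 0.38 tq [-3.177 -1.072 -0.062] gap 0.041 s,l mm 64.8 -0.42
```

```bash
python3 -m jog '[[0,0,0,0,0,0.06,160],[0,0,0,0,0,0.14,160],[0,0,0,0,0,0.22,160],[0,0,0,0,0,0.30,160],[0,0,0,0,0,0.38,160],[0,0,0,0,0,0.46,160],[0,0,0,0,0,0.54,160],[0,0,0,0,0,0.6,160],[0,0,0,0,0,0.62,160],[0,0,0,0,0,0.62,160]]'; python3 st.py
```

```text
time: 18.12
ee_pos: [0.5845, -0.0513, 0.0781]
tcp_rot: [3.093, 0.523, 0.003]
force: [5.9, -18.2, -3.2]
finger_gap: 0.041
t 18.3667 pos [ 0.5845 -0.0513  0.0781] yaw 19.28 F [  5.56 -17.84  -3.61] Fslide -18.69 Flat 0.1 tq [-3.347 -1.079  0.015] gap 0.0412 s,l mm 64.58 -0.37
```

```bash
python3 -m jog '[[0,0,0,0,0,0.03,160],[0,0,0,0,0,0.05,160],[0,0,0,0,0,0.05,160]]'; python3 st.py
```

```text
time: 18.67
ee_pos: [0.5844, -0.0514, 0.0781]
tcp_rot: [3.105, 0.447, 0.003]
force: [5.9, -18.5, -3.4]
finger_gap: 0.0411
t 18.9167 pos [ 0.5845 -0.0514  0.0781] yaw 16.45 F [  5.83 -18.07  -3.55] Fslide -18.99 Flat 0.29 tq [-3.331 -1.068  0.294] gap 0.0407 s,l mm 64.56 -0.39
```

```bash
python3 -m jog '[[0,0,0,0,0,0.02,160],[0,0,0,0,0,0.035,160],[0,0,0,0,0,0.035,160]]'; python3 st.py
```

```text
time: 19.22
ee_pos: [0.5847, -0.0513, 0.0781]
tcp_rot: [3.112, 0.395, 0.004]
force: [5.8, -17.1, -4.0]
finger_gap: 0.0412
t 19.4667 pos [ 0.5847 -0.0513  0.0781] yaw 14.51 F [  6.33 -17.42  -4.36] Fslide -18.51 Flat 0.96 tq [-3.136 -1.24   0.869] gap 0.0412 s,l mm 64.57 -0.13
```

It is at the locked stop (+0.87 N m). I'll ease the torque and unload the push before opening, watching that the jaw holds.

```bash
python3 -m jog '[[0,0,0,0,0,-0.015,160],[0,0,0,0,0,-0.025,160],[0,0.8,0,0,0,-0.025,160],[0,1.5,0,0,0,-0.025,160],[0,1.5,0,0,0,-0.025,160]]'; python3 st.py
```

```text
time: 19.93
ee_pos: [0.5847, -0.0515, 0.0781]
tcp_rot: [3.109, 0.432, 0.003]
force: [6.1, -9.7, -3.1]
finger_gap: 0.0411
t 20.1833 pos [ 0.5847 -0.0515  0.0781] yaw 15.85 F [  5.72 -11.14  -2.74] Fslide -12.33 Flat 2.21 tq [-1.989 -1.056  0.318] gap 0.0408 s,l mm 64.33 -0.18
```

```bash
python3 -m jog '[[0,0.8,0,0,0,0,160],[0,1.6,0,0,0,0,160],[0,2.5,0,0,0,0,160],[0.3,2.8,0,0,0,0,160],[0.3,2.8,0,0,0,0,160]]'; python3 st.py
```

```text
time: 20.65
ee_pos: [0.5848, -0.052, 0.078]
tcp_rot: [-3.111, -0.431, -0.001]
force: [2.7, 1.6, 1.8]
finger_gap: 0.0409
t 20.9 pos [ 0.5848 -0.052   0.078 ] yaw 15.75 F [3.29 2.61 2.03] Fslide 1.53 Flat 3.91 tq [ 0.593 -0.674  0.372] gap 0.0411 s,l mm 63.83 -0.24
```

```bash
python3 -m jog '[[0.4,-0.2,0,0,0,0,160],[0.8,-0.3,0,0,0,0,160],[0.8,-0.3,0,0,0,0,130],[0.8,-0.3,0,0,0,0,110],[0.8,-0.3,0,0,0,0,80],[0.8,-0.3,0,0,0,0,40],[0.8,-0.3,0,0,0,0,10],[0.8,-0.3,0,0,0,0,0],[0.8,-0.3,0,0,0,0,0],[0.8,-0.3,0,0,0,0,0]]'; python3 st.py
python3 - <<'E'
from bench import manip
import cv2
c=manip.read_camera("wrist");cv2.imwrite("pics/w8.png",c["img"][:,:,::-1])
E
```

```text
time: 21.78
ee_pos: [0.5851, -0.052, 0.0777]
tcp_rot: [-3.112, -0.43, 0.001]
force: [-0.5, 0.3, 1.0]
finger_gap: 0.0898
t 22.0333 pos [ 0.5852 -0.052   0.0778] yaw 15.75 F [-0.12 -0.24  0.15] Fslide -0.19 Flat -0.18 tq [0.008 0.016 0.002] gap 0.0919 s,l mm 63.75 0.17
```

View pics/w8.png

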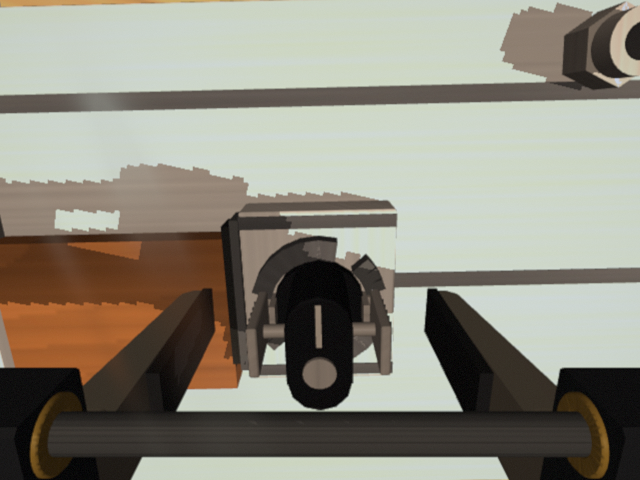

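The tabs are out again (outer edges at columns 250 and 391, at least as wide as before the pinch) and the bar is back in its locked pose. Rising straight up.

```bash
python3 -m jog '[[0,0,-15,0,0,0,0],[0,0,-40,0,0,0,0],[0,0,-70,0,0,0,0],[0,0,-100,0,0,0,0],[0,0,-130,0,0,0,0],[0,0,-150,0,0,0,0],[0,0,-150,0,0,0,0],[0,0,-150,0,0,0,0]]'; python3 st.py
python3 - <<'E'
from bench import manip
import cv2,numpy as np
from h import *
s=manip.sense();c=manip.read_camera("wrist");cv2.imwrite("pics/w9.png",c["img"][:,:,::-1]);np.savez("w9.npz",**c,p=s["ee_pos"],r=s["tcp_rot"])
c=manip.read_camera("side");cv2.imwrite("pics/d9.png",cv2.resize(c["img"][175:325,255:440],None,fx=4,fy=4,interpolation=cv2.INTER_CUBIC)[:,:,::-1])
c=manip.read_camera("scene");cv2.imwrite("pics/s9.png",c["img"][:,:,::-1])
E
```

```text
time: 22.8
ee_pos: [0.5859, -0.052, 0.229]
tcp_rot: [3.111, 0.43, 0.004]
force: [-0.4, 0.5, -0.6]
finger_gap: 0.0919
t 23.05 pos [ 0.5848 -0.0519  0.227 ] yaw 15.74 F [-0.25  0.41 -0.04] Fslide 0.46 Flat -0.12 tq [-0.016  0.026  0.014] gap 0.092 s,l mm 63.93 -0.21
```

View pics/w9.png

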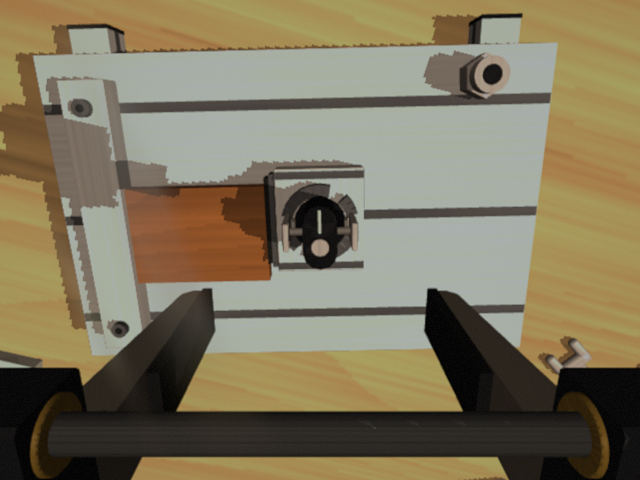

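View pics/s9.png

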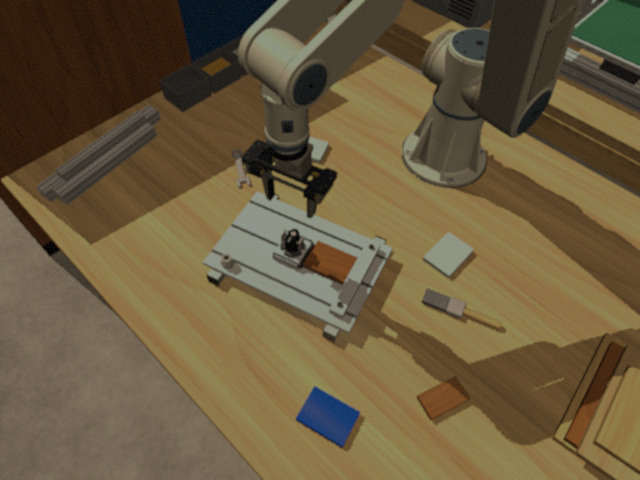

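```bash
python3 - <<'E'
from h import *
from m import T_wrist
a=dict(np.load("w9.npz"))
i=cv2.resize(a["img"][155:295,100:380],None,fx=2.8,fy=2.8,interpolation=cv2.INTER_CUBIC);cv2.imwrite("pics/c9.png",i[:,:,::-1])
i=cv2.resize(a["img"][165:280,260:370],None,fx=5,fy=5,interpolation=cv2.INTER_CUBIC);cv2.imwrite("pics/c10.png",i[:,:,::-1])
T=T_wrist(a);A=cloud(a,T);I=a["img"].astype(int)
m=(I[...,0]>1.6*I[...,1])&(I[...,0]>2*I[...,2])&(abs(A[...,2]-.057)<.006)&(abs(A[...,1])<.15)
m=cv2.morphologyEx(m.astype(np.uint8),cv2.MORPH_OPEN,np.ones((3,3)))>0
m[285:]=0
r=cv2.minAreaRect((A[m][:,:2]*1000).astype(np.float32));print(r,A[m][:,2].mean())
E
```

```text
((544.5227661132812, 39.04298400878906), (80.22866821289062, 112.24417877197266), 17.027233123779297) 0.05564132632887421
```

View pics/c9.png

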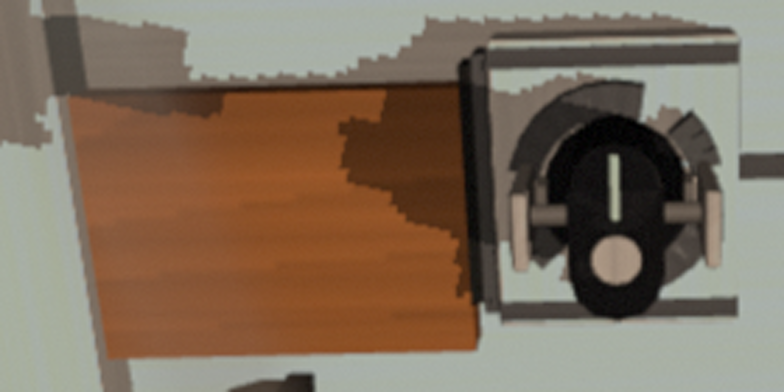

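View pics/c10.png

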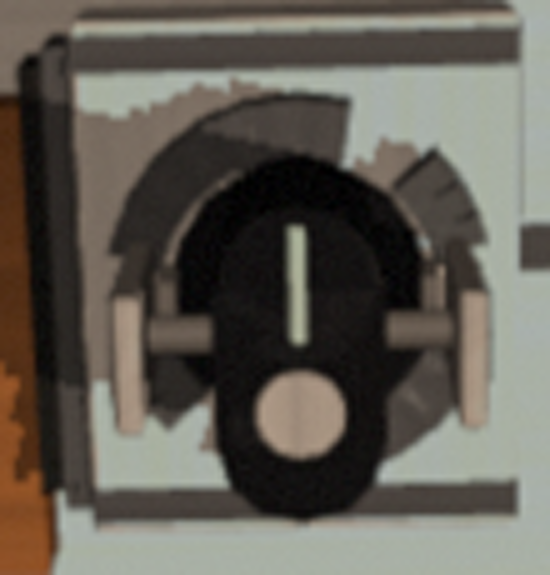

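```bash
python3 - <<'E'
from h import *
from m import T_wrist
a=dict(np.load("w9.npz"));T=T_wrist(a)
t=lambda x,y:ray(a,T,260+(x-2)/5,165+(y-2)/5,.1115)
p=[t(111,295),t(118,433),t(488,291),t(487,427)]
A=(p[0]+p[1])/2;B=(p[2]+p[3])/2;m=(A+B)/2
u=np.array([-.2924,.9563]);v=np.array([.9563,.2924])
print("sep",np.linalg.norm(A-B),"angle",np.degrees(np.arctan2(*(A-B)[[1,0]])),"mid s",(m[:2]-[.604,-.1129])@u*1e3,(m[:2]-[.604,-.1129])@v*1e3)
E
```

```text
sep 0.051262200558126046 angle 106.52177932551244 mid s 63.29404033866231 -0.16207564700703467
```

Checks agree:
- **Tabs:** 51.3 mm apart, the same as before the pinch.
- **Knob:** about 0.01 rad from its first locked reading.
- **Blank:** yaw 17.03° against the plate's 17.0°.
- **Pad:** about 1.2 mm compressed, which is roughly 12 N.

Handing in.

```bash
python3 -c "
from bench import manip
print(manip.finish_job())"
```

```text
the job is handed in; nothing more can be done
None
```

The blank is clamped against the fence and the job is handed in, at about 23 s of the 51 s allowed. I pinched both tabs, turned the knob to its free stop and slid the jaw about 63 mm. The press was about 15 N before I turned the knob back to its locked stop, unloaded the arm and let go.

**Last checks:**
- **Tabs:** they sprang out again; their outer faces measure 51.3 mm apart, the same as before the pinch.
- **Knob:** it sits within about 0.01 rad of its first locked reading.
- **Blank:** its yaw is 17.03° against about 17.0° for the plate's slots, and it looks flush on the fence in the pictures. The cloud puts its top at 55.6 mm against the nominal 57 mm. I put that down to the wrist camera reading 1 to 1.5 mm low, as it did at the start.
- **Grip:** about 12 N remains. I worked this out from roughly 1.2 mm of pad compression; I did not measure it directly.
- **Bystanders and robot:** no bystander shows any movement in the last scene picture, though I only compared them by eye. The robot is clear of everything, about 0.15 m up.

Nothing failed. The first fence-distance readings disagreed by 5 to 20 mm, so I closed on the fence by force.

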